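# Swing a drying tray home against its stop and lock it

### The arm

A 6-joint arm with a two-finger parallel gripper is mounted at the origin on the work surface. World frame = base frame: x ahead of the robot, y to its left, z up, the work surface at z = 0. Lengths are in m, angles in rad, forces in N, time in s.
With the tool pointing down it reaches from about 0.35 to 1 m from the base axis. Payload 7.1 kg.
Tool frame: the origin (TCP) lies midway between the tips of the shut fingers; the grasp point (between the pads) lies 19 mm behind it; y points along the fingers, z is the direction in which the jaws open and shut, and the axes are right-handed (so a half turn about y gives the same grasp; the last joint's range is limited). The gripper opens to 85 mm and grips with 20 to 120 N. Pads are 22 mm wide; open, the fingers measure 114 mm over their backs; the gripper's body (76 mm by 85 mm) begins 54 mm behind the grasp point. The pads swing forward as they close: fully open they stand 13 mm farther back than shut.
Start: joints at [1.187, 0.423, 1.63, -0, 1.089, -0.019], TCP at [0.223, 0.584, 0.231] pointing down, gripper open.
Joint ranges: [-3, 3], [-0.9, 2.11], [0.09, 2.58], [-1.31, 4.45], [0.11, 2.69], [-2.54, 2.54]. Speed limits (rad/s): [2.39, 2.39, 3.01, 3.14, 3.14, 3.14].

### API

Orientations are given as a 3x3 rotation matrix whose columns are the frame's x, y, z axes.
In Python, from bench import env gives the robot as it stands. The module is installed in compiled form; this text tells all that it offers.
- The arm moves only by the tool servo_tool, never from a script. Its argument "motion" is a list of rows, each a list of 3 entries, a list of its own where there are three numbers: the opening in per cent of the stroke, from 0 (shut) to 100 (fully open), then the shift along the world's x, y, z in cm, then the turn about the world's z in degrees. In form: [[jaw, [x, y, z], roll], ...]. A call has 1 to 20 rows; each row is the pose to reach, as a shift and turn from the pose commanded when the call began; what a row does not reach only later rows make up. A row lasts 1/8 s, in which the tool goes at most 62.5 mm and 10.7 degrees, less where a joint would pass 70% of its speed; a pose out of reach is approached as far as the arm can. A call with a gripper value outside its range is refused whole. The fingers move at their own pace and stop on an object; the grip force is fixed at half the most. Time passes only in rows, so rows that repeat a pose let the fingers close. It gives the time, the measured TCP pose, the force and the opening at its end, in the units of the state.
- env.sense(): the state, without advancing time (a new reading comes with each control period).
- env.camera(name): name is "scene" or "side" or "wrist"; returns a dict with "frame" (384x512x3 uint8, red, green, blue), "depth" (384x512 float32, m along the optical axis (not along the pixel's ray), 0 where there is no reading), "fx", "fy", "cx", "cy" (pixels), "rvec" (rotation vector, rad) and "tvec" (3), from world to camera coordinates, as OpenCV has them; the wrist camera has in their place "tool_from_camera" (4x4, takes a point from camera to tool coordinates, whose origin is the TCP and whose axes are the tool frame's). Camera axes: x right, y down, z forward; pixel columns grow to the right and rows downward; lengths in m; the calibration is good to about 2 mm. A picture is of the moment at which its call begins: read the wrist's pose just before it.
- env.close_job(): hands the job in, once; it reports no verdict.
The state is a dict: "time": time; "q": joint angles; "qd": joint speeds; "joint_torque": joint torques, N m; "ee_pos": TCP position; "orientation": TCP orientation; "contact_force": force on the tool from outside, world axes, zero at the start; "moment": the same for the moment, N m; "opening": opening from 0.0 (shut) to 1.0 (fully open).
Only numpy, scipy, OpenCV 4.12 (cv2) and the standard library are available. Lean on these libraries where they do the work, as an engineer would, in place of code of your own. Each camera call takes 0.05 s, during which the arm holds its last target.

### The job

Swing the small wooden tray of dried mushrooms round on its pin until its side meets the rubber pad of the blue stop, coming up to it slowly, and press it home there with about 10 N for a good second (never over 20 N on the pad, not even as it meets it), then turn the red keeper fully closed behind the tray. Keep the tray flat on the table and on its pin, and leave everything else where it stands.

Things in the scene. Friction and masses are not known exactly. Their poses are not given: they have to be found in the camera images.
- station: Fixed steel fixture: foot 60 mm across, 8 mm high, with upright pivot pin (13 mm across, 55 mm high), and a flat rail at y = 70 to 100 mm, 6 mm high. Origin: pin axis at table level. x: the tray's long axis once home, to within 3 degrees; y to its left; z up. The blue stop (50 mm high) sits at x = 255 mm, its pad facing -y at y = 31 to 49 mm: where exactly is not measured, find it by touch.
- tray: Loose wooden tray, 0.3 to 0.6 kg, 80 mm wide, 40 mm high. Its end lug (16 mm hole) sits over the pin; it slides flat on the table about it. Origin: hole axis at table level; x along the tray, whose box spans x = 36 to 300 mm, y = -40 to 40 mm. It starts 0.35 to 0.7 rad clockwise (from above) of home: push its y = -40 mm side, near the free end. Sliding it there takes about 1 to 5 N.
- tray_end (a point): Middle of the tray's free end face, 300 mm from the pin along the tray, 20 mm above the table. The rubber pad is 30 mm long, 10 to 36 mm above the table, firm, and meets the tray's y = +40 mm side.
- keeper (a joint): Red bar turning level on a pivot of the stop's bracket: 0 open, along the station's -y; grows clockwise from above; 1.57 closed (end stop), along -x, 5 mm off a home tray's outer side. Pivot at the station's x = 335 mm, 97 mm to the -y side of the pad's face. Bar 24 mm wide, its top 34 mm high, 75 mm beyond the pivot; black upright knob 16 mm across at 63 mm, top at 76 mm. About 1 N turns it.
- jar: Bystander: glass jar, 72 mm across, 130 mm high; origin under its centre.
- bowl: Bystander: steel bowl, 120 mm across, 45 mm high; origin under its centre.
- cup: Bystander: white cup, 80 mm across, 90 mm high; origin under its centre.
- can: Bystander: flat metal tin, 60 mm across, 50 mm high; origin under its centre.
- meter: Bystander: orange hand-held meter, 130 x 60 x 28 mm, with two prongs along its x; origin under its centre.
- brush: Bystander: hand brush lying along its x axis, about 250 mm long; origin under it.

How it is judged:
On the way, in this order (a step that is already met when the one before it is completed fails the run):
1. the tray is pressed against the stop with more than 3 N for half a second, the keeper still open (below 0.6 rad) (contact force between tray and stop above 3 N and value of joint keeper below 0.6 rad), for 0.5 s.
2. the keeper is turned closed (above 1.4 rad) (value of joint keeper above 1.4 rad), for 0.2 s.
At the end, for the whole second after the job is handed in: The keeper is closed (above 1.4 rad) with the tray behind it: the middle of the tray's free end lies between 22 mm short of and 18 mm past the station's x axis; the tray is at rest, flat on the table (within 4 mm) and on its pin (within 6 mm) (value of joint keeper above 1.4 rad and y of tray_end in the frame of station between -0.022 and 0.018 m and linear speed of tray below 0.01 m/s and height (world z) of tray below 0.004 m and horizontal distance between tray and station below 0.006 m); the robot touches nothing.
It fails at once if the tray is pressed against the stop, its bracket or its keeper with more than 20 N (contact force between tray and stop above 20 N).
It fails at once if the tray is lifted or tipped (more than 15 mm up or 0.12 rad) (height (world z) of tray above 0.015 m or angle between tray's own z axis and vertical above 0.12 rad).
It fails at once if a bystander is moved more than 30 mm (distance of any of jar, bowl, meter, brush, cup, can from where it was at the start of the episode above 0.03 m).
It also fails if it takes over 72 s, if anything falls off the work surface, if the arm or the gripper's body presses on something with over 40 N, if the wrist force passes 120 N, or if a joint passes its speed limit or range.

## Working session

There is one attempt and no reset: what is moved stays moved. The work goes in short steps, Python scripts to look and compute and a tool call to move; the robot and the scene stay as the last step left them, time stands still between calls to the robot, and variables do not carry over. Pictures are saved under pics/ and viewed, and the job is handed in when it is done.

Besides the shell and the picture viewer there is one more tool, called after "Emit:" as a command line: name --argument value ..., lists and objects as JSON in quotes. servo_tool: Moves the arm, as the interface text tells. Its arguments: {"type":"object","properties":{"motion":{"type":"array"}},"required":["motion"]}

```bash
mkdir -p pics
cat > h.py <<'E'
import numpy as np, cv2
from bench import env
def cam(n):
    c=env.camera(n); return c
def K(c): return np.array([[c['fx'],0,c['cx']],[0,c['fy'],c['cy']],[0,0,1.]])
def wc(c):
    R,_=cv2.Rodrigues(np.array(c['rvec'],float)); t=np.array(c['tvec'],float).reshape(3)
    return R,t
def ray_plane(c,uv,z):
    R,t=wc(c); uv=np.atleast_2d(uv).astype(float)
    d=np.c_[(uv[:,0]-c['cx'])/c['fx'],(uv[:,1]-c['cy'])/c['fy'],np.ones(len(uv))]@R
    o=-R.T@t
    s=(z-o[2])/d[:,2]
    return o+d*s[:,None]
def cloud(c):
    R,t=wc(c); d=c['depth']; v,u=np.mgrid[0:d.shape[0],0:d.shape[1]]
    P=np.stack([(u-c['cx'])/c['fx']*d,(v-c['cy'])/c['fy']*d,d],-1)
    return (P-t)@R
def save(c,n): cv2.imwrite('pics/'+n,cv2.cvtColor(c['frame'],cv2.COLOR_RGB2BGR))
E
python3 - <<'E'
from h import *
import pickle
print(env.sense())
for n in ('scene','side'):
    c=cam(n); save(c,n+'0.png'); pickle.dump(c,open(n+'0.pkl','wb')); print(n,c['rvec'],c['tvec'],c['fx'])
E
```

```text
{'time': 0.0, 'q': array([ 1.18701327e+00,  4.23847459e-01,  1.63068738e+00,  3.92678493e-06,
        1.08864853e+00, -1.90299162e-02]), 'qd': array([ 5.48561815e-04,  1.88469318e-06,  9.07103709e-04,  4.64032019e-05,
       -3.87574458e-04,  2.65021829e-04]), 'joint_torque': array([ 4.65539088e-04, -5.57371938e+01, -2.81751662e+01, -9.64575815e-05,
        7.24445752e-03, -8.20383889e-06]), 'ee_pos': array([0.22273197, 0.58336604, 0.23054261]), 'orientation': array([[ 9.34211189e-01, -5.98838159e-04,  3.56719913e-01],
       [-3.56720414e-01, -1.47369319e-03,  9.34210027e-01],
       [-3.37449065e-05, -9.99998735e-01, -1.59035846e-03]]), 'contact_force': array([0.38311919, 0.95461498, 0.51892642]), 'moment': array([ 0.01200738, -0.02743067,  0.04158474]), 'opening': 0.9998170491813818}
scene [ 0.76307055  2.53177049 -1.18366462] [ 0.42805432 -0.14663468  1.71658839] 498.3219716175483
side [ 2.31497243 -0.12692029  0.03146588] [-0.51092673  0.07401366  1.25765519] 405.37944699720475
```

View pics/scene0.png

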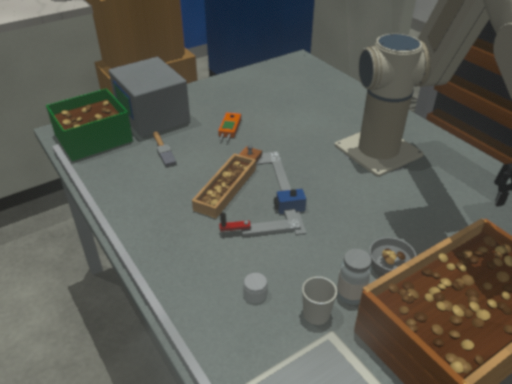

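View pics/side0.png

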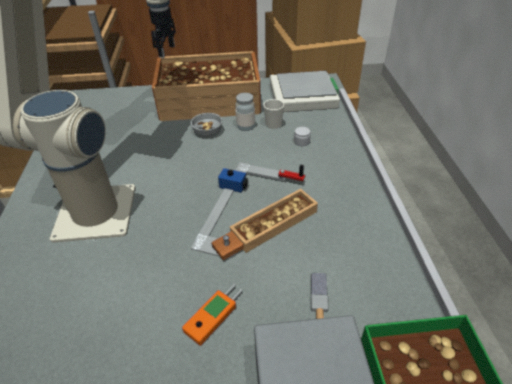

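Run:
```python
from h import *
import pickle
for n,(x0,x1,y0,y1) in {'scene':(170,330,130,260),'side':(180,340,150,270)}.items():
    c=pickle.load(open(n+'0.pkl','rb'))
    f=cv2.cvtColor(c['frame'],cv2.COLOR_RGB2BGR)[y0:y1,x0:x1]
    f=cv2.resize(f,None,fx=4.5,fy=4.5,interpolation=cv2.INTER_CUBIC); cv2.imwrite(f'pics/{n}0z.png',f)
    P=cloud(c); hsv=cv2.cvtColor(c['frame'],cv2.COLOR_RGB2HSV)
    H,S,V=[hsv[...,i].astype(int) for i in range(3)]
    ms={'blue':(H>105)&(H<125)&(S>150),'red':((H<5)|(H>174))&(S>180),'wood':(H>5)&(H<22)&(S>90)}
    for k,m in ms.items():
        m=m.astype(np.uint8)
        nn,lab,st,ce=cv2.connectedComponentsWithStats(m)
        for i in range(1,nn):
            if st[i,4]>25 and y0<ce[i][1]<y1 and x0<ce[i][0]<x1:
                q=P[lab==i]; q=q[np.isfinite(q).all(1)]
                print(n,k,st[i],ce[i].round(1),np.median(q,0).round(3),q.min(0).round(3),q.max(0).round(3))
```

```text
scene wood [ 193  147   68   69 1803] [225.4 181.3] [ 0.55  -0.106  0.032] [ 0.36  -0.261 -0.   ] [1.136 0.94  0.989]
side blue [219 169  26  23 384] [231.6 179.9] [0.429 0.054 0.044] [ 0.388 -0.921  0.004] [0.469 0.101 0.9  ]
side red [280 172  24   8 108] [292.1 175.4] [0.626 0.062 0.03 ] [0.587 0.041 0.02 ] [0.659 0.082 0.042]
side wood [ 212  190  105   70 2811] [265.7 223.5] [ 0.516 -0.136  0.029] [ 0.36  -0.921 -0.001] [ 0.675 -0.018  0.9  ]
```

```bash
ls pics
```

```text
scene0.png
scene0z.png
side0.png
side0z.png
```

View pics/scene0z.png

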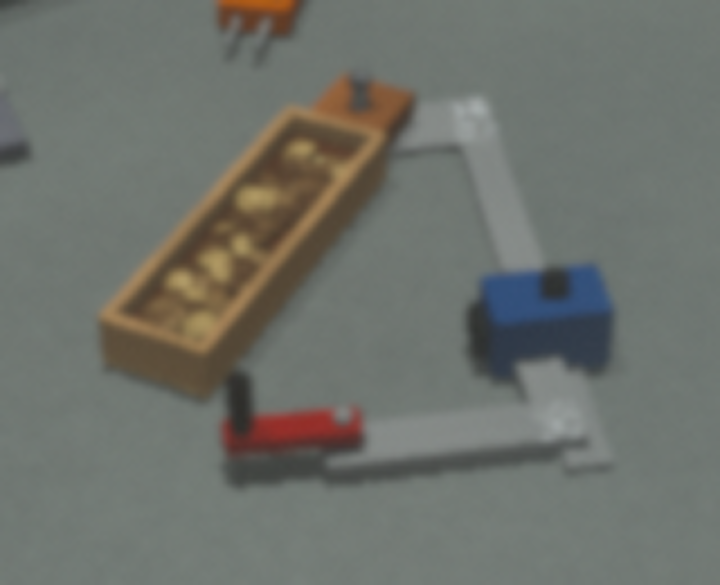

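View pics/side0z.png

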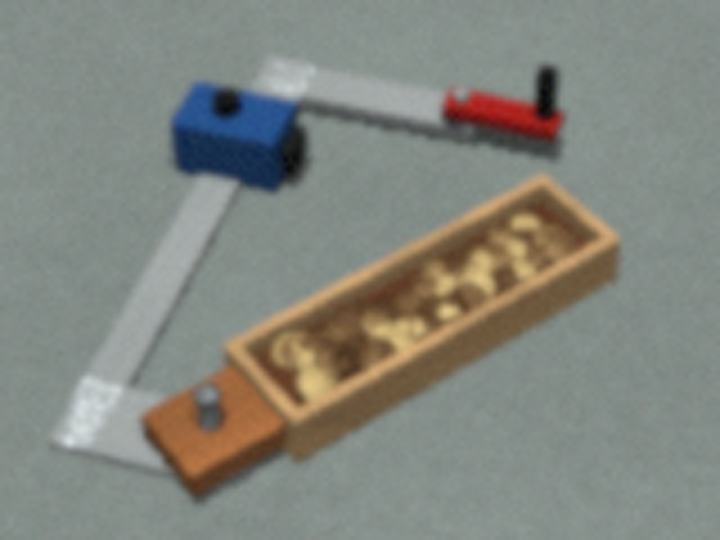

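Run:
```python
from h import *
import pickle
c=pickle.load(open('side0.pkl','rb')); s=pickle.load(open('scene0.pkl','rb'))
f=lambda a,b:(np.array(a)/4.5-0.4+np.array(b))
o=(180,150); o2=(170,130)
def pr(n,a,z): print(n,ray_plane(c,f(a,o),z).round(4))
def pr2(n,a,z): print('  scene',n,ray_plane(s,f(a,o2),z).round(4))
pr('pin',(207,388),.055); pr2('pin',(360,75),.055)
for k in [(542,178),(618,238),(228,345),(300,408)]: pr('traycorner',k,.04)
for k in [(102,318),(210,352),(292,107),(392,135)]: pr2('traycorner',k,.04)
for k in [(110,385),(192,190),(130,385),(235,190)]: pr('rail',k,.006)
for k in [(465,145),(510,270),(490,130),(540,262)]: pr2('rail',k,.006)
pr('keeperpiv',(460,96),.036); pr2('keeperpiv',(343,413),.036)
pr('knobtop',(547,70),.076); pr2('knobtop',(239,378),.076)
for k in [(202,85),(298,105),(278,140),(178,125)]: pr('blue top',k,.05)
for k in [(485,280),(600,265),(610,308),(495,322)]: pr2('blue top',k,.05)
```

```text
pin [[ 0.3999 -0.1928  0.055 ]]
  scene pin [[ 0.3989 -0.195   0.055 ]]
traycorner [[ 0.6366 -0.0177  0.04  ]]
traycorner [[ 0.6765 -0.0814  0.04  ]]
traycorner [[ 0.4138 -0.146   0.04  ]]
traycorner [[ 0.455  -0.2024  0.04  ]]
  scene traycorner [[ 0.6773 -0.0748  0.04  ]]
  scene traycorner [[ 0.6358 -0.0075  0.04  ]]
  scene traycorner [[ 0.4507 -0.2065  0.04  ]]
  scene traycorner [[ 0.4092 -0.1376  0.04  ]]
rail [[ 0.3359 -0.1408  0.006 ]]
rail [[0.3944 0.0357 0.006 ]]
rail [[ 0.3487 -0.1423  0.006 ]]
rail [[0.425 0.032 0.006]]
  scene rail [[ 0.3453 -0.1361  0.006 ]]
  scene rail [[ 0.4031 -0.0008  0.006 ]]
  scene rail [[ 0.319  -0.1411  0.006 ]]
  scene rail [[0.3807 0.0037 0.006 ]]
keeperpiv [[0.5935 0.08   0.036 ]]
  scene keeperpiv [[0.5937 0.0832 0.036 ]]
knobtop [[0.6509 0.0542 0.076 ]]
  scene knobtop [[0.6521 0.0585 0.076 ]]
blue top [[0.4073 0.0987 0.05  ]]
blue top [[0.4748 0.0681 0.05  ]]
blue top [[0.458  0.0324 0.05  ]]
blue top [[0.3888 0.0569 0.05  ]]
  scene blue top [[0.4555 0.0406 0.05  ]]
  scene blue top [[0.3834 0.07   0.05  ]]
  scene blue top [[0.4049 0.108  0.05  ]]
  scene blue top [[0.4747 0.0782 0.05  ]]
```

Run:
```python
from h import *
import pickle
c=pickle.load(open('side0.pkl','rb'))
for n,a,z in [('brushfar',(319,271),.02),('brushnear',(320,318),.02),('meterprong',(240,288),.01),('meter',(210,318),.02),('can',(302,134),.05),('cup',(273,108),.09),('jar',(245,97),.13),('bowl',(207,122),.04)]:
    print(n,ray_plane(c,a,z).round(3))
```

```text
brushfar [[ 0.636 -0.311  0.02 ]]
brushnear [[ 0.611 -0.443  0.02 ]]
meterprong [[ 0.428 -0.332  0.01 ]]
meter [[ 0.351 -0.414  0.02 ]]
can [[0.691 0.257 0.05 ]]
cup [[0.602 0.379 0.09 ]]
jar [[0.501 0.404 0.13 ]]
bowl [[0.351 0.393 0.04 ]]
```

Emit:
servo_tool --motion '[[0, [2.4, -3.9, 0], -2], [0, [4.8, -7.9, 0], -4], [0, [7.3, -11.8, 0], -6], [0, [9.7, -15.8, 0], -8], [0, [12.2, -19.7, 0], -10], [0, [14.6, -23.7, 0], -12], [0, [17.1, -27.6, 0], -14], [0, [19.5, -31.5, 0], -16], [0, [22, -35.5, 0], -18], [0, [24.4, -39.5, 0], -21], [0, [26.8, -43.5, 0], -23], [0, [29.2, -47.4, 0], -25], [0, [31.7, -51.3, 0], -28], [0, [34.2, -55.3, 0], -31], [0, [36.6, -59.2, 0], -34], [0, [39, -63.1, 0], -37], [0, [41.5, -67, 0], -39], [0, [44, -71, 0], -39], [0, [44, -71, 0], -39], [0, [44, -71, 0], -39]]'

```text
time: 2.6
ee_pos: [0.6622, -0.1258, 0.2305]
orientation: [[0.501, -0.002, 0.865], [-0.865, 0.001, 0.501], [-0.001, -1.0, -0.001]]
contact_force: [-0.0, -0.2, -1.1]
opening: -0.0
```

Run:
```python
from h import *
import pickle
s=env.sense(); c=cam('wrist'); save(c,'w1.png'); pickle.dump((s,c),open('w1.pkl','wb'))
print(np.array(c['tool_from_camera']).round(3),c['fx'])
```

```text
[[ 0.     0.957  0.289 -0.074]
 [-0.    -0.289  0.957 -0.143]
 [ 1.    -0.     0.     0.   ]
 [ 0.     0.     0.     1.   ]] 345.5819816679768
```

View pics/w1.png

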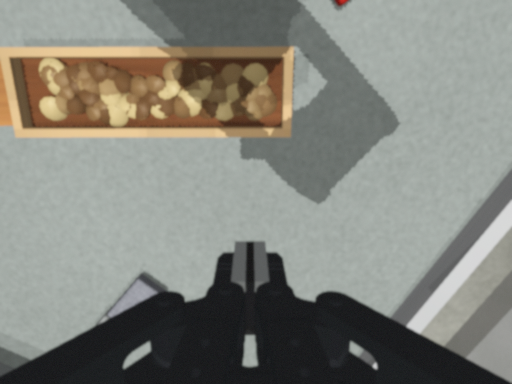

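```bash
cat >> h.py <<'E'
def wray(s,c,uv,z):
    T=np.array(c['tool_from_camera']); R=s['orientation']; p=s['ee_pos']
    uv=np.atleast_2d(uv).astype(float)
    d=np.c_[(uv[:,0]-c['cx'])/c['fx'],(uv[:,1]-c['cy'])/c['fy'],np.ones(len(uv))]@(R@T[:3,:3]).T
    o=p+R@T[:3,3]
    return o+d*((z-o[2])/d[:,2])[:,None]
E
python3 - <<'E'
from h import *
import pickle
s,c=pickle.load(open('w1.pkl','rb'))
q=wray(s,c,[(3,47),(294,46),(17,137),(292,138)],.04); print(q.round(4))
for a,b in ((0,1),(2,3)): d=q[b]-q[a]; print(np.degrees(np.arctan2(d[1],d[0])))
print(wray(s,c,[(145,273),(165,290)],.03))
# pin estimate from tray
th=np.radians(29.8)
e=(q[1]+q[3])/2; print('pin',e[:2]-.3*np.array([np.cos(th),np.sin(th)]))
E
```

```text
[[ 0.4158 -0.14    0.04  ]
 [ 0.6405 -0.009   0.04  ]
 [ 0.4533 -0.2107  0.04  ]
 [ 0.6823 -0.0792  0.04  ]]
30.244915623660873
29.868028249920958
[[ 0.62185037 -0.28870936  0.03      ]
 [ 0.65063243 -0.29695954  0.03      ]]
pin [ 0.40107765 -0.19318815]
```

Emit:
servo_tool --motion '[[0, [0, 0, -3], 0], [0, [0, 0, -6.5], 0], [0, [0, 0, -10], 0], [0, [0, 0, -13.5], 0], [0, [0, 0, -17], 0], [0, [0, 0, -19.5], 0], [0, [0, 0, -20.8], 0], [0, [0, 0, -21.5], 0], [0, [0, 0, -21.5], 0], [0, [0, 0, -21.5], 0]]'

```text
time: 3.9
ee_pos: [0.6636, -0.1262, 0.0174]
orientation: [[0.502, 0.002, 0.865], [-0.865, -0.0, 0.502], [0.001, -1.0, 0.001]]
contact_force: [1.0, 0.0, 0.3]
opening: 0.005
```

Run:
```python
from h import *
s=env.sense(); print(s['contact_force'],s['ee_pos'])
c=cam('wrist'); save(c,'w2.png')
```

```text
[0.95212404 0.04398927 0.34035671] [ 0.66364351 -0.12621842  0.01738482]
```

View pics/w2.png

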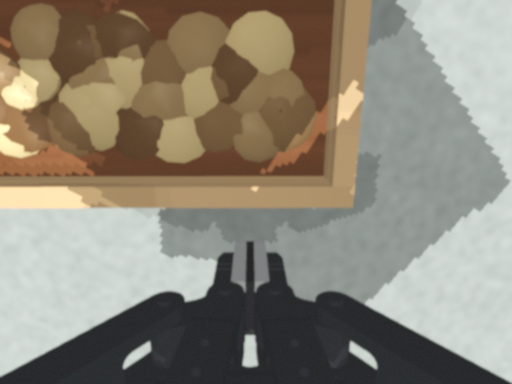

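```bash
cat > arc.py <<'E'
import numpy as np
P=np.array([.4005,-.1935])
def pose(th,r,l):
    t=np.radians(th); u=np.array([np.cos(t),np.sin(t)]); n=np.array([-u[1],u[0]])
    return P+r*u+l*n
def rows(start,th0,ths,r,l):
    for th,ll in zip(ths,l): print('[0, [%.2f, %.2f, 0], %.1f],'%(*(100*(pose(th,r,ll)-start)),th-th0),end=' ')
    print()
E
python3 - <<'E'
from arc import *
s=np.array([.6627,-.1258]); t=np.radians(30); u=np.array([np.cos(t),np.sin(t)]); d=s-P
r=d@u; l=d@np.array([-u[1],u[0]]); print(r,l)
ls=list(np.linspace(l,-.053,6)[1:])
ths=[30]*5+list(30+np.cumsum([.3,.6,1,1.3]+[1.5]*11))
ls+= [-.051]*15
print(ths[-1]); rows(s,30,ths,r,ls)
E
```

```text
0.26092186087227975 -0.07247008016379343
49.7
[0, [-0.19, 0.34, 0], 0.0], [0, [-0.39, 0.67, 0], 0.0], [0, [-0.58, 1.01, 0], 0.0], [0, [-0.78, 1.35, 0], 0.0], [0, [-0.97, 1.69, 0], 0.0], [0, [-1.12, 1.99, 0], 0.3], [0, [-1.21, 2.25, 0], 0.9], [0, [-1.37, 2.69, 0], 1.9], [0, [-1.59, 3.25, 0], 3.2], [0, [-1.87, 3.89, 0], 4.7], [0, [-2.15, 4.52, 0], 6.2], [0, [-2.46, 5.15, 0], 7.7], [0, [-2.78, 5.77, 0], 9.2], [0, [-3.11, 6.38, 0], 10.7], [0, [-3.47, 6.98, 0], 12.2], [0, [-3.83, 7.57, 0], 13.7], [0, [-4.22, 8.15, 0], 15.2], [0, [-4.61, 8.72, 0], 16.7], [0, [-5.03, 9.28, 0], 18.2], [0, [-5.45, 9.83, 0], 19.7],
```

Emit:
servo_tool --motion '[[0, [-0.2, 0.35, 0], 0], [0, [-0.4, 0.7, 0], 0], [0, [-0.6, 1.0, 0], 0], [0, [-0.8, 1.35, 0], 0], [0, [-0.95, 1.7, 0], 0], [0, [-1.1, 2.0, 0], 0.3], [0, [-1.2, 2.25, 0], 1], [0, [-1.35, 2.7, 0], 2], [0, [-1.6, 3.25, 0], 3], [0, [-1.85, 3.9, 0], 4.7], [0, [-2.15, 4.5, 0], 6], [0, [-2.45, 5.15, 0], 7.7]]'

```text
time: 5.45
ee_pos: [0.6382, -0.0741, 0.0164]
orientation: [[0.614, 0.0, 0.789], [-0.789, -0.0, 0.614], [0.0, -1.0, 0.0]]
contact_force: [0.9, -1.0, -0.3]
opening: 0.002
```

Run:
```python
from h import *
s=env.sense(); print(s['contact_force'],s['ee_pos'])
c=cam('wrist'); save(c,'w3.png')
```

```text
[ 0.93902016 -1.04448237 -0.26571882] [ 0.63824213 -0.07414245  0.01635033]
```

View pics/w3.png

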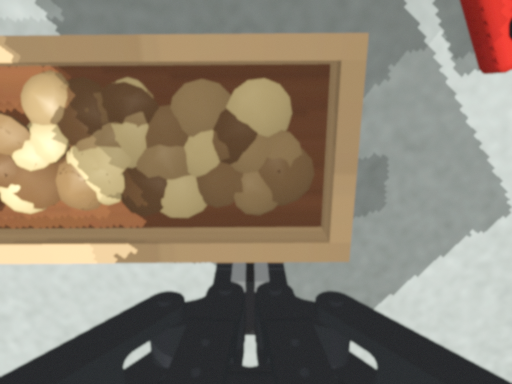

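Run:
```python
from arc import *
s=pose(37.7,.261,-.051)
ths=37.7+np.cumsum([.8]+[1.5]*10+[1,.6,.3]); print(ths[-1])
rows(s,37.7,ths,.261,[-.051]*len(ths))
```

```text
55.400000000000006
[0, [-0.17, 0.33, 0], 0.8], [0, [-0.50, 0.94, 0], 2.3], [0, [-0.84, 1.55, 0], 3.8], [0, [-1.20, 2.14, 0], 5.3], [0, [-1.58, 2.73, 0], 6.8], [0, [-1.97, 3.31, 0], 8.3], [0, [-2.38, 3.87, 0], 9.8], [0, [-2.80, 4.43, 0], 11.3], [0, [-3.23, 4.97, 0], 12.8], [0, [-3.68, 5.50, 0], 14.3], [0, [-4.15, 6.02, 0], 15.8], [0, [-4.46, 6.36, 0], 16.8], [0, [-4.65, 6.56, 0], 17.4], [0, [-4.75, 6.66, 0], 17.7],
```

Emit:
servo_tool --motion '[[0, [-0.15, 0.35, 0], 0.8], [0, [-0.5, 0.95, 0], 2.3], [0, [-0.85, 1.55, 0], 3.8], [0, [-1.2, 2.15, 0], 5.3], [0, [-1.6, 2.75, 0], 6.8], [0, [-1.95, 3.3, 0], 8.3], [0, [-2.4, 3.85, 0], 9.8], [0, [-2.8, 4.45, 0], 11.3], [0, [-3.25, 4.95, 0], 12.8], [0, [-3.7, 5.5, 0], 14.3], [0, [-4.15, 6.0, 0], 15.8], [0, [-4.45, 6.35, 0], 16.8], [0, [-4.65, 6.55, 0], 17.4], [0, [-4.75, 6.65, 0], 17.7]]'

```text
time: 7.25
ee_pos: [0.5909, -0.008, 0.0163]
orientation: [[0.824, 0.0, 0.566], [-0.566, 0.0, 0.824], [0.0, -1.0, 0.0]]
contact_force: [1.3, -0.3, 1.6]
opening: -0.002
```

Run:
```python
from h import *
import pickle
s=env.sense(); print(s['contact_force'],s['ee_pos'])
c=cam('wrist'); save(c,'w4.png'); pickle.dump((s,c),open('w4.pkl','wb'))
c=cam('side'); pickle.dump(c,open('side1.pkl','wb'));cv2.imwrite('pics/side1.png',cv2.resize(cv2.cvtColor(c['frame'],cv2.COLOR_RGB2BGR)[150:270,180:340],None,fx=4.5,fy=4.5))
```

```text
[ 1.32728627 -0.32033177  1.64234327] [ 0.59091663 -0.00801961  0.0163254 ]
```

View pics/w4.png

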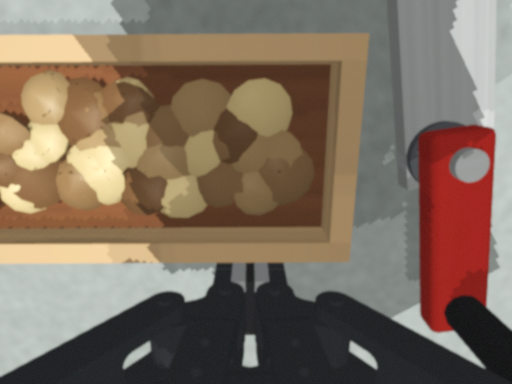

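View pics/side1.png

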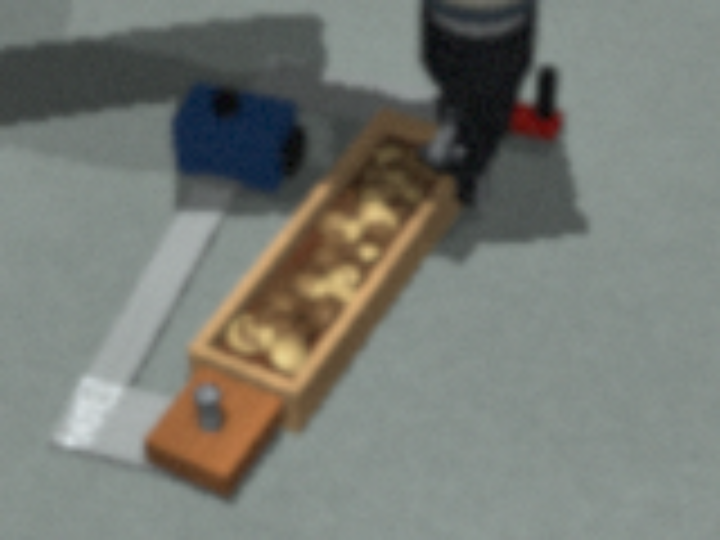

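Run:
```python
from h import *
from arc import P
import pickle
s,c=pickle.load(open('w4.pkl','rb'))
k=wray(s,c,[(470,166)],.036)[0]; kb=wray(s,c,[(466,310),],.034)[0]
e=wray(s,c,[(419,200),(421,320),(490,200),(487,300)],.034)
print('piv',k,'knobbase',kb); 
for a,b in ((0,1),(2,3)):
    d=e[b]-e[a]; print(np.degrees(np.arctan2(d[1],d[0])))
q=wray(s,c,[(0,262),(345,262),(0,35),(366,35),(350,262)],.04); print(q.round(4))
for a,b in ((0,1),(2,3)): d=q[b]-q[a]; print(np.degrees(np.arctan2(d[1],d[0])))
for th in (65,65.5,66,66.5,67):
    t=np.radians(th);u=np.array([np.cos(t),np.sin(t)]);n=np.array([-u[1],u[0]])
    d=k[:2]-P; print(th,d@u,d@n, 'pad',d@n+.097)
```

```text
piv [0.5975292  0.08496959 0.036     ] knobbase [0.65513699 0.0587988  0.034     ]
-25.513906390697624
-24.673612323252296
[[ 0.5281 -0.0807  0.04  ]
 [ 0.603   0.0283  0.04  ]
 [ 0.4719 -0.0218  0.04  ]
 [ 0.5374  0.0737  0.04  ]
 [ 0.6041  0.0298  0.04  ]]
55.50199227661422
55.519628334467114
65 0.33564729651533065 -0.06088276826191662 pad 0.036117231738083386
65.5 0.3351032204562833 -0.06380948808063071 pad 0.033190511919369295
66 0.33453362498959327 -0.06673134855977898 pad 0.03026865144022102
66.5 0.33393855349216073 -0.0696481271883735 pad 0.0273518728116265
67 0.3333180512809841 -0.07255960184242898 pad 0.024440398157571028
```

Run:
```python
from arc import *
s=pose(55.4,.261,-.051)
ths=55.4+np.cumsum([.6,1,1,1,.8,.5,.3,.2,.2]); print(ths[-1])
rows(s,55.4,ths,.261,[-.051]*len(ths))
s=pose(61,.261,-.051)
rows(s,61,np.arange(61.2,65.6,.2),.261,[-.051]*22)
```

```text
61.0
[0, [-0.20, 0.20, 0], 0.6], [0, [-0.53, 0.52, 0], 1.6], [0, [-0.86, 0.84, 0], 2.6], [0, [-1.20, 1.16, 0], 3.6], [0, [-1.48, 1.40, 0], 4.4], [0, [-1.66, 1.56, 0], 4.9], [0, [-1.76, 1.65, 0], 5.2], [0, [-1.83, 1.71, 0], 5.4], [0, [-1.90, 1.77, 0], 5.6], 
[0, [-0.07, 0.06, 0], 0.2], [0, [-0.14, 0.12, 0], 0.4], [0, [-0.21, 0.18, 0], 0.6], [0, [-0.29, 0.24, 0], 0.8], [0, [-0.36, 0.30, 0], 1.0], [0, [-0.43, 0.35, 0], 1.2], [0, [-0.50, 0.41, 0], 1.4], [0, [-0.58, 0.47, 0], 1.6], [0, [-0.65, 0.53, 0], 1.8], [0, [-0.72, 0.58, 0], 2.0], [0, [-0.79, 0.64, 0], 2.2], [0, [-0.87, 0.70, 0], 2.4], [0, [-0.94, 0.76, 0], 2.6], [0, [-1.01, 0.81, 0], 2.8], [0, [-1.09, 0.87, 0], 3.0], [0, [-1.16, 0.92, 0], 3.2], [0, [-1.24, 0.98, 0], 3.4], [0, [-1.31, 1.03, 0], 3.6], [0, [-1.39, 1.09, 0], 3.8], [0, [-1.46, 1.14, 0], 4.0], [0, [-1.54, 1.20, 0], 4.2], [0, [-1.61, 1.25, 0], 4.4],
```

Emit:
servo_tool --motion '[[0, [-0.2, 0.2, 0], 0.6], [0, [-0.53, 0.52, 0], 1.6], [0, [-0.86, 0.84, 0], 2.6], [0, [-1.2, 1.16, 0], 3.6], [0, [-1.48, 1.4, 0], 4.4], [0, [-1.66, 1.56, 0], 4.9], [0, [-1.76, 1.65, 0], 5.2], [0, [-1.83, 1.71, 0], 5.4], [0, [-1.9, 1.77, 0], 5.6]]'

```text
time: 8.48
ee_pos: [0.5719, 0.0095, 0.0163]
orientation: [[0.875, -0.0, 0.483], [-0.483, 0.0, 0.875], [-0.0, -1.0, 0.0]]
contact_force: [0.9, 0.4, -0.3]
opening: -0.002
```

Run:
```python
from h import *
import pickle
s=env.sense(); print(s['contact_force'],s['ee_pos'])
c=cam('side'); pickle.dump(c,open('side2.pkl','wb'));cv2.imwrite('pics/side2.png',cv2.resize(cv2.cvtColor(c['frame'],cv2.COLOR_RGB2BGR)[150:270,180:340],None,fx=4.5,fy=4.5))
c=cam('wrist'); save(c,'w5.png'); pickle.dump((s,c),open('w5.pkl','wb'))
```

```text
[ 0.8866569  0.4133024 -0.2977386] [0.57192932 0.00954212 0.01629128]
```

View pics/side2.png

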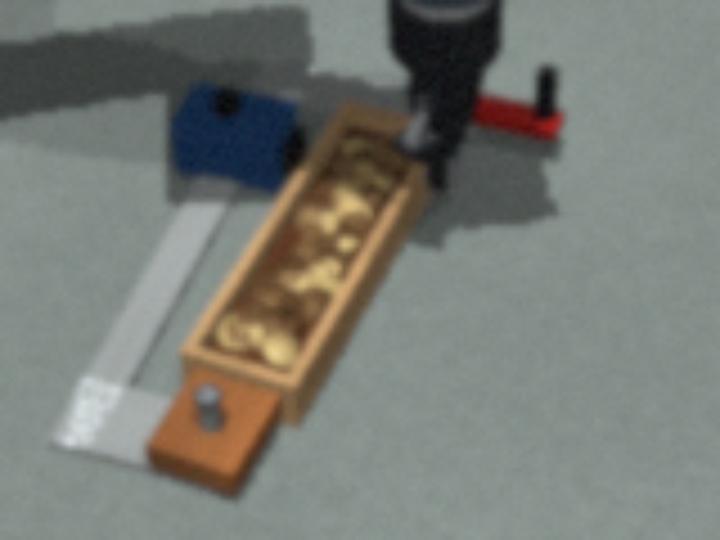

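View pics/w5.png

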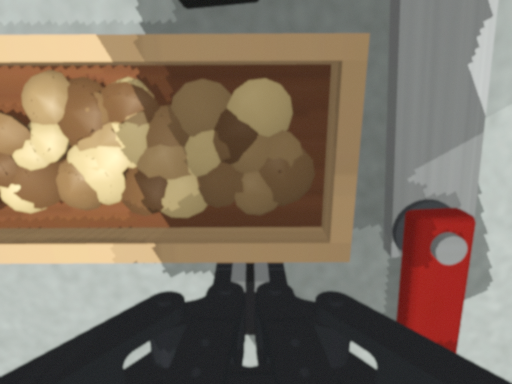

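Run:
```python
from h import *
from arc import P
import pickle
s,c=pickle.load(open('w5.pkl','rb'))
q=wray(s,c,[(10,262),(345,262),(10,34),(366,34)],.04)
for a,b in ((0,1),(2,3)): d=q[b]-q[a]; th=np.arctan2(d[1],d[0]); print(np.degrees(th))
n=np.array([-np.sin(th),np.cos(th)]);u=np.array([np.cos(th),np.sin(th)])
print('tray edge n', ((q[:,:2]-P)@n).round(4))
for z in (.01,.036):
    p=wray(s,c,[(183,7),(258,1),(220,4)],z); print(z,((p[:,:2]-P)@u).round(4),((p[:,:2]-P)@n).round(4))
k=wray(s,c,[(450,248)],.036)[0]; print(k)
f=c['frame'][0:12,170:270:10].sum(2); print(f)
```

```text
61.08182983498349
61.09828416601484
tray edge n [-0.0414 -0.0414  0.0386  0.0386]
0.01 [0.235  0.264  0.2493] [0.0525 0.0546 0.0536]
0.036 [0.2394 0.2635 0.2513] [0.0471 0.0488 0.048 ]
[0.59721011 0.08531696 0.036     ]
[[387 110  81  62  76  74  80  72  72 305]
 [389 150  80  73  78  73  78  86 108 317]
 [396 214  79  72  87  80  66 101 175 325]
 [395 251  75  69  75  86 104 177 265 324]
 [398 294  75  79  90 113 177 255 311 327]
 [391 308  76  85 111 176 257 307 324 331]
 [396 311  77 108 174 248 305 325 324 323]
 [393 313 116 190 256 293 318 327 326 326]
 [394 316 195 269 298 302 323 324 325 326]
 [397 317 269 307 313 305 327 326 325 326]
 [396 315 314 322 316 307 319 328 324 326]
 [398 318 324 322 309 305 324 323 323 326]]
```

Emit:
servo_tool --motion '[[0, [-0.07, 0.06, 0], 0.2], [0, [-0.14, 0.12, 0], 0.4], [0, [-0.21, 0.18, 0], 0.6], [0, [-0.29, 0.24, 0], 0.8], [0, [-0.36, 0.3, 0], 1.0], [0, [-0.43, 0.35, 0], 1.2], [0, [-0.5, 0.41, 0], 1.4], [0, [-0.58, 0.47, 0], 1.6], [0, [-0.65, 0.53, 0], 1.8]]'

```text
time: 9.7
ee_pos: [0.5654, 0.0149, 0.0163]
orientation: [[0.89, -0.0, 0.455], [-0.455, -0.0, 0.89], [-0.0, -1.0, -0.0]]
contact_force: [0.6, 0.1, -0.4]
opening: -0.004
```

Run:
```python
from h import *
from arc import *
s=env.sense(); print(s['contact_force'],s['ee_pos'],s['moment'])
s=pose(62.8,.261,-.051)
rows(s,62.8,np.arange(62.9,65.0,.1),.261,[-.051]*22)
```

```text
[ 0.63652193  0.12520015 -0.35735605] [0.56537424 0.01489552 0.01630929] [-0.05879057 -0.11664565 -0.03654119]
[0, [-0.04, 0.03, 0], 0.1], [0, [-0.07, 0.06, 0], 0.2], [0, [-0.11, 0.09, 0], 0.3], [0, [-0.15, 0.11, 0], 0.4], [0, [-0.18, 0.14, 0], 0.5], [0, [-0.22, 0.17, 0], 0.6], [0, [-0.26, 0.20, 0], 0.7], [0, [-0.29, 0.23, 0], 0.8], [0, [-0.33, 0.26, 0], 0.9], [0, [-0.37, 0.28, 0], 1.0], [0, [-0.40, 0.31, 0], 1.1], [0, [-0.44, 0.34, 0], 1.2], [0, [-0.48, 0.37, 0], 1.3], [0, [-0.52, 0.40, 0], 1.4], [0, [-0.55, 0.42, 0], 1.5], [0, [-0.59, 0.45, 0], 1.6], [0, [-0.63, 0.48, 0], 1.7], [0, [-0.66, 0.51, 0], 1.8], [0, [-0.70, 0.53, 0], 1.9], [0, [-0.74, 0.56, 0], 2.0], [0, [-0.78, 0.59, 0], 2.1], [0, [-0.81, 0.62, 0], 2.2],
```

Emit:
servo_tool --motion '[[0, [-0.04, 0.03, 0], 0.1], [0, [-0.07, 0.06, 0], 0.2], [0, [-0.11, 0.09, 0], 0.3]]'

```text
time: 10.07
ee_pos: [0.5643, 0.0158, 0.0163]
orientation: [[0.893, -0.0, 0.451], [-0.451, -0.0, 0.893], [-0.0, -1.0, -0.0]]
contact_force: [1.7, -0.9, -0.7]
opening: -0.0
```

Emit:
servo_tool --motion '[[0, [-0.04, 0.03, 0], 0.1], [0, [-0.07, 0.06, 0], 0.2], [0, [-0.11, 0.08, 0], 0.3]]'

```text
time: 10.45
ee_pos: [0.5632, 0.0166, 0.0163]
orientation: [[0.895, 0.0, 0.446], [-0.446, 0.0, 0.895], [0.0, -1.0, 0.0]]
contact_force: [0.5, -0.3, -0.6]
opening: 0.003
```

Emit:
servo_tool --motion '[[0, [-0.04, 0.03, 0], 0.1], [0, [-0.07, 0.06, 0], 0.2]]'

```text
time: 10.7
ee_pos: [0.5625, 0.0172, 0.0163]
orientation: [[0.897, -0.0, 0.443], [-0.443, -0.0, 0.897], [-0.0, -1.0, -0.0]]
contact_force: [0.8, 0.1, 0.4]
opening: 0.001
```

Emit:
servo_tool --motion '[[0, [-0.04, 0.03, 0], 0.1], [0, [-0.07, 0.05, 0], 0.2]]'

```text
time: 10.95
ee_pos: [0.5618, 0.0177, 0.0163]
orientation: [[0.898, 0.0, 0.44], [-0.44, 0.0, 0.898], [0.0, -1.0, 0.0]]
contact_force: [0.5, 0.6, 0.2]
opening: -0.001
```

Emit:
servo_tool --motion '[[0, [-0.03, 0.02, 0], 0.1], [0, [-0.05, 0.04, 0], 0.15]]'

```text
time: 11.2
ee_pos: [0.5613, 0.0181, 0.0163]
orientation: [[0.899, 0.0, 0.438], [-0.438, -0.0, 0.899], [0.0, -1.0, -0.0]]
contact_force: [0.2, -0.6, -0.8]
opening: 0.001
```

Emit:
servo_tool --motion '[[0, [-0.03, 0.02, 0], 0.1], [0, [-0.05, 0.04, 0], 0.15]]'

```text
time: 11.45
ee_pos: [0.5608, 0.0185, 0.0163]
orientation: [[0.9, 0.0, 0.435], [-0.435, -0.0, 0.9], [0.0, -1.0, -0.0]]
contact_force: [1.6, -0.8, -1.3]
opening: -0.001
```

Emit:
servo_tool --motion '[[0, [-0.03, 0.02, 0], 0.1], [0, [-0.05, 0.04, 0], 0.15]]'

```text
time: 11.7
ee_pos: [0.5608, 0.0186, 0.0164]
orientation: [[0.902, 0.001, 0.433], [-0.433, -0.0, 0.902], [0.001, -1.0, 0.0]]
contact_force: [3.0, -3.7, -2.7]
opening: 0.0
```

Emit:
servo_tool --motion '[[0, [0, 0, 0], 0]]'

```text
time: 11.82
ee_pos: [0.5608, 0.0186, 0.0164]
orientation: [[0.901, 0.001, 0.433], [-0.433, -0.0, 0.901], [0.001, -1.0, 0.0]]
contact_force: [2.6, -4.1, -1.7]
opening: 0.003
```

Emit:
servo_tool --motion '[[0, [-0.025, 0, 0], 0], [0, [-0.025, 0, 0], 0]]'

```text
time: 12.08
ee_pos: [0.5607, 0.0186, 0.0164]
orientation: [[0.901, 0.001, 0.433], [-0.433, -0.0, 0.901], [0.001, -1.0, 0.0]]
contact_force: [3.5, -4.6, -2.1]
opening: 0.002
```

Emit:
servo_tool --motion '[[0, [-0.03, 0, 0], 0], [0, [-0.06, 0, 0], 0], [0, [-0.06, 0, 0], 0]]'

```text
time: 12.45
ee_pos: [0.5607, 0.0186, 0.0166]
orientation: [[0.901, 0.002, 0.433], [-0.433, -0.0, 0.901], [0.002, -1.0, 0.001]]
contact_force: [4.1, -3.8, -1.1]
opening: 0.004
```

Emit:
servo_tool --motion '[[0, [-0.03, 0.01, 0], 0], [0, [-0.06, 0.02, 0], 0], [0, [-0.06, 0.02, 0], 0]]'

```text
time: 12.82
ee_pos: [0.5608, 0.0187, 0.0168]
orientation: [[0.901, 0.004, 0.433], [-0.433, -0.0, 0.901], [0.004, -1.0, 0.001]]
contact_force: [6.4, -5.9, -2.4]
opening: -0.002
```

Emit:
servo_tool --motion '[[0, [-0.03, 0.005, 0], 0], [0, [-0.045, 0.01, 0], 0], [0, [-0.045, 0.01, 0], 0]]'

```text
time: 13.2
ee_pos: [0.5607, 0.0187, 0.0169]
orientation: [[0.902, 0.005, 0.433], [-0.433, -0.001, 0.902], [0.004, -1.0, 0.002]]
contact_force: [7.1, -6.1, -2.6]
opening: 0.003
```

Emit:
servo_tool --motion '[[0, [-0.03, 0.005, 0], 0], [0, [-0.045, 0.01, 0], 0], [0, [-0.045, 0.01, 0], 0], [0, [-0.045, 0.01, 0], 0], [0, [-0.045, 0.01, 0], 0], [0, [-0.045, 0.01, 0], 0]]'

```text
time: 13.95
ee_pos: [0.5607, 0.0186, 0.017]
orientation: [[0.901, 0.005, 0.433], [-0.433, -0.001, 0.901], [0.005, -1.0, 0.002]]
contact_force: [8.3, -5.6, -2.4]
opening: -0.006
```

Run:
```python
from h import *
s=env.sense(); print(s['contact_force'],s['ee_pos'],s['moment'])
c=cam('side'); cv2.imwrite('pics/side3.png',cv2.resize(cv2.cvtColor(c['frame'],cv2.COLOR_RGB2BGR)[150:270,180:340],None,fx=4.5,fy=4.5))
```

```text
[ 8.31811123 -5.5892796  -2.37994619] [0.56072258 0.01864913 0.01699348] [-1.03985793 -1.269216    0.00616539]
```

View pics/side3.png

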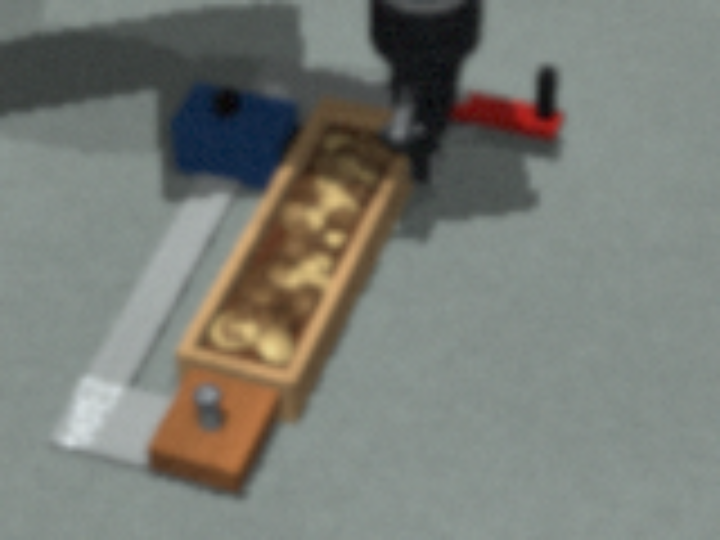

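Emit:
servo_tool --motion '[[0, [-0.01, 0.005, 0], 0], [0, [-0.01, 0.005, 0], 0], [0, [-0.01, 0.005, 0], 0], [0, [-0.01, 0.005, 0], 0], [0, [-0.01, 0.005, 0], 0], [0, [-0.01, 0.005, 0], 0], [0, [-0.01, 0.005, 0], 0], [0, [-0.01, 0.005, 0], 0], [0, [-0.01, 0.005, 0], 0], [0, [-0.01, 0.005, 0], 0]]'

```text
time: 15.25
ee_pos: [0.5608, 0.0187, 0.0171]
orientation: [[0.902, 0.006, 0.433], [-0.433, -0.001, 0.902], [0.005, -1.0, 0.002]]
contact_force: [8.1, -6.4, -2.4]
opening: -0.0
```

Emit:
servo_tool --motion '[[0, [0.1, -0.05, 0], 0], [0, [0.2, -0.1, 0], 0], [0, [0.4, -0.2, 0], 0], [0, [0.8, -0.4, 0], 0], [0, [1.4, -0.7, 0], 0], [0, [2.0, -1.0, 0], 0], [0, [2.4, -1.2, 0], 0], [0, [2.4, -1.2, 2], 0], [0, [2.4, -1.2, 5], 0], [0, [2.4, -1.2, 9], 0], [20, [2.4, -1.2, 13], 0], [45, [2.4, -1.2, 15], 0], [45, [2.4, -1.2, 15], 0]]'

```text
time: 16.88
ee_pos: [0.583, 0.0074, 0.1692]
orientation: [[0.901, 0.005, 0.433], [-0.433, -0.0, 0.901], [0.004, -1.0, 0.002]]
contact_force: [0.1, 0.5, -0.4]
opening: 0.45
```

Run:
```python
from h import *
import pickle
s=env.sense(); print(s['contact_force'],s['ee_pos'],s['q'],s['opening'])
c=cam('wrist'); save(c,'w6.png'); pickle.dump((s,c),open('w6.pkl','wb'))
```

```text
[ 0.14904413  0.49883016 -0.38480427] [0.5830108  0.00738437 0.16917008] [-7.75409547e-03  4.38665279e-01  1.77293692e+00  2.00832870e-05
  9.25340281e-01 -1.13091905e+00] 0.4504620375948755
```

View pics/w6.png

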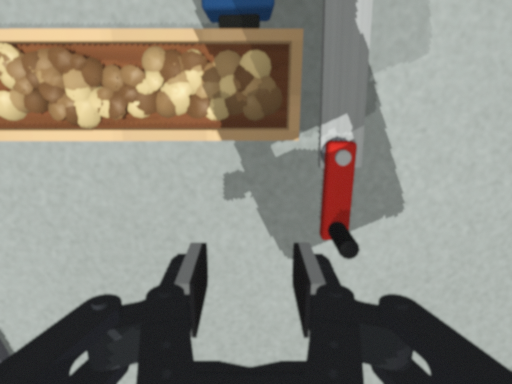

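Run:
```python
from h import *
from arc import P
import pickle
s,c=pickle.load(open('w6.pkl','rb'))
k=wray(s,c,[(343,158)],.036)[0]; b=wray(s,c,[(338,228)],.034)[0]; t=wray(s,c,[(349,248)],.076)[0]
print(k,b,t); d=t-k; print(np.hypot(*d[:2]),np.degrees(np.arctan2(d[1],d[0])))
q=wray(s,c,[(20,137),(295,138),(20,34),(300,33)],.04);print(q)
for i,j in ((0,1),(2,3)): d=q[j]-q[i]; print(np.degrees(np.arctan2(d[1],d[0])))
```

```text
[0.59738296 0.08481395 0.036     ] [0.65363926 0.05900664 0.034     ] [0.65154439 0.05756368 0.076     ]
0.060630341798509534 -26.708356931272483
[[ 0.47117158 -0.13749738  0.04      ]
 [ 0.56503417  0.05596683  0.04      ]
 [ 0.41097484 -0.09265528  0.04      ]
 [ 0.4975038   0.08917886  0.04      ]]
64.11883513090798
64.55174135786957
```

Emit:
servo_tool --motion '[[45, [1.5, 1, 0], 0], [45, [3, 2.1, 0], 0], [45, [5, 3.6, 0], 0], [45, [6.5, 4.6, 0], 0], [45, [7.05, 5.05, 0], 0], [45, [7.05, 5.05, -2], 0], [45, [7.05, 5.05, -4], 0], [45, [7.05, 5.05, -6], 0], [45, [7.05, 5.05, -7.5], 0], [45, [7.05, 5.05, -7.5], 0]]'

```text
time: 18.18
ee_pos: [0.6512, 0.0576, 0.0894]
orientation: [[0.901, -0.003, 0.433], [-0.433, -0.0, 0.901], [-0.003, -1.0, -0.002]]
contact_force: [0.2, -0.6, 0.7]
opening: 0.45
```

Run:
```python
from h import *
import pickle
s=env.sense(); print(s['contact_force'],s['ee_pos'],s['opening'])
c=cam('wrist'); save(c,'w7.png'); pickle.dump((s,c),open('w7.pkl','wb'))
```

```text
[ 0.22053907 -0.64046291  0.66905029] [0.65118065 0.0576     0.08944305] 0.4499297493131586
```

View pics/w7.png

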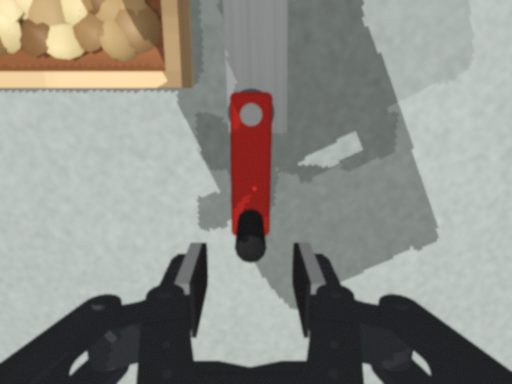

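Run:
```python
from h import *
import pickle
s,c=pickle.load(open('w7.pkl','rb'))
print(wray(s,c,[(251,115)],.036)[0],wray(s,c,[(251,248)],.076)[0],wray(s,c,[(251,215)],.034)[0])
K=np.array([.597,.085]); s0=np.array([.6530,.0586]); th0=np.degrees(np.arctan2(*(s0-K)[::-1])); print(th0,np.hypot(*(s0-K)))
for a in list(range(7,92,7))+[91,93,95]:
    t=np.radians(th0-a); p=K+.062*np.array([np.cos(t),np.sin(t)]); print('[45, [%.2f, %.2f, 0], %d],'%(*(100*(p-s0)),-a),end=' ')
```

```text
[0.59696645 0.0845959  0.036     ] [0.65272089 0.0577649  0.076     ] [0.65086358 0.05877298 0.034     ]
-25.24052926478678 0.06191090372462678
[45, [-0.36, -0.67, 0], -7], [45, [-0.80, -1.28, 0], -14], [45, [-1.31, -1.84, 0], -21], [45, [-1.89, -2.33, 0], -28], [45, [-2.52, -2.74, 0], -35], [45, [-3.20, -3.08, 0], -42], [45, [-3.92, -3.33, 0], -49], [45, [-4.66, -3.49, 0], -56], [45, [-5.41, -3.56, 0], -63], [45, [-6.17, -3.53, 0], -70], [45, [-6.91, -3.42, 0], -77], [45, [-7.64, -3.21, 0], -84], [45, [-8.34, -2.92, 0], -91], [45, [-8.34, -2.92, 0], -91], [45, [-8.53, -2.82, 0], -93], [45, [-8.72, -2.72, 0], -95],
```

Emit:
servo_tool --motion '[[45, [0.2, 0.1, -1.5], 0], [45, [0.2, 0.1, -3], 0], [45, [0.2, 0.1, -4], 0], [45, [0.2, 0.1, -4], 0]]'

```text
time: 18.73
ee_pos: [0.6535, 0.0588, 0.05]
orientation: [[0.901, -0.002, 0.433], [-0.433, -0.0, 0.901], [-0.002, -1.0, -0.001]]
contact_force: [-0.2, -0.2, -0.4]
opening: 0.45
```

Emit:
servo_tool --motion '[[30, [0, 0, 0], 0], [30, [0, 0, 0], 0], [30, [-0.15, -0.3, 0], -3], [30, [-0.36, -0.67, 0], -7], [30, [-0.8, -1.28, 0], -14], [30, [-1.31, -1.84, 0], -21], [30, [-1.89, -2.33, 0], -28], [30, [-2.52, -2.74, 0], -35], [30, [-3.2, -3.08, 0], -42], [30, [-3.92, -3.33, 0], -49], [30, [-4.66, -3.49, 0], -56], [30, [-5.41, -3.56, 0], -63], [30, [-6.17, -3.53, 0], -70], [30, [-6.55, -3.5, 0], -74], [30, [-6.9, -3.42, 0], -77], [30, [-7.1, -3.38, 0], -79], [30, [-7.3, -3.32, 0], -81], [30, [-7.3, -3.32, 0], -81]]'

```text
time: 20.98
ee_pos: [0.5814, 0.0257, 0.0515]
orientation: [[-0.287, 0.0, 0.958], [-0.958, 0.0, -0.287], [-0.0, -1.0, 0.0]]
contact_force: [1.3, -0.1, 0.9]
opening: 0.299
```

Run:
```python
from h import *
import pickle
s=env.sense(); print(s['contact_force'],s['ee_pos'],s['opening'])
c=cam('wrist'); save(c,'w8.png'); pickle.dump((s,c),open('w8.pkl','wb'))
```

```text
[ 1.29515229 -0.0873556   0.86095309] [0.58140075 0.02569712 0.05145566] 0.299076758690691
```

View pics/w8.png

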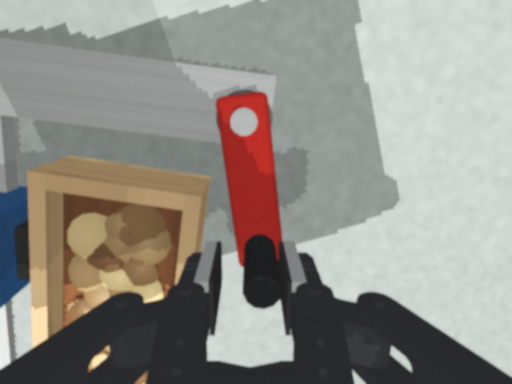

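Emit:
servo_tool --motion '[[30, [-0.17, 0.05, 0], -1.5], [30, [-0.34, 0.11, 0], -3], [30, [-0.52, 0.18, 0], -5], [30, [-0.7, 0.25, 0], -6.5], [30, [-0.87, 0.32, 0], -8], [30, [-1.04, 0.4, 0], -10], [30, [-1.14, 0.45, 0], -11], [30, [-1.23, 0.5, 0], -12]]'

```text
time: 22.02
ee_pos: [0.5689, 0.0306, 0.0512]
orientation: [[-0.48, -0.0, 0.877], [-0.877, -0.0, -0.48], [0.0, -1.0, -0.0]]
contact_force: [1.6, -1.0, -0.5]
opening: 0.299
```

Emit:
servo_tool --motion '[[30, [-0.09, 0.05, 0], -1], [30, [-0.18, 0.1, 0], -2]]'

```text
time: 22.28
ee_pos: [0.5675, 0.0316, 0.0513]
orientation: [[-0.511, 0.0, 0.86], [-0.86, -0.0, -0.511], [-0.0, -1.0, 0.0]]
contact_force: [2.5, -3.2, -1.8]
opening: 0.299
```

Emit:
servo_tool --motion '[[30, [-0.05, 0.03, 0], -0.5], [30, [-0.05, 0.03, 0], -0.5], [30, [-0.05, 0.03, 0], -0.5]]'

```text
time: 22.65
ee_pos: [0.5675, 0.0317, 0.0514]
orientation: [[-0.517, 0.001, 0.856], [-0.856, -0.0, -0.517], [-0.001, -1.0, 0.001]]
contact_force: [3.0, -3.9, -3.4]
opening: 0.303
```

Run:
```python
from h import *
import pickle
s=env.sense(); print(s['contact_force'],s['ee_pos'],s['opening'])
c=cam('wrist'); save(c,'w9.png'); pickle.dump((s,c),open('w9.pkl','wb'))
k=wray(s,c,[(250,118)],.036)[0]
print(k)
```

```text
[ 3.00083721 -3.91308193 -3.44892856] [0.56748497 0.03169234 0.05135122] 0.30311220486125856
[0.60007142 0.08467131 0.036     ]
```

View pics/w9.png

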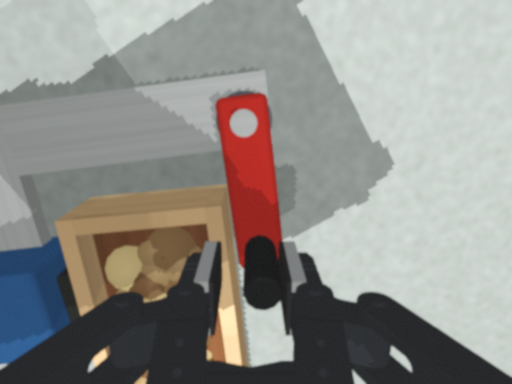

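Emit:
servo_tool --motion '[[30, [0.15, -0.08, 0], 0.5], [30, [0.35, -0.17, 0], 1], [30, [0.45, -0.2, 0], 1], [30, [0.45, -0.2, 0], 1], [30, [0.45, -0.2, 1], 1], [30, [0.45, -0.2, 2.5], 1], [30, [0.45, -0.2, 5], 1], [30, [0.45, -0.2, 8], 1], [30, [0.45, -0.2, 12], 1], [30, [0.45, -0.2, 16], 1], [30, [0.45, -0.2, 16], 1]]'

```text
time: 24.08
ee_pos: [0.5736, 0.03, 0.216]
orientation: [[-0.502, 0.008, 0.865], [-0.865, 0.0, -0.502], [-0.004, -1.0, 0.007]]
contact_force: [0.0, -0.5, -0.8]
opening: 0.298
```

Run:
```python
from h import *
import pickle
s=env.sense(); print(s['contact_force'],s['ee_pos'],s['opening'])
c=cam('wrist'); save(c,'w10.png'); pickle.dump((s,c),open('w10.pkl','wb'))
c=cam('side'); cv2.imwrite('pics/side4.png',cv2.resize(cv2.cvtColor(c['frame'],cv2.COLOR_RGB2BGR)[150:270,180:340],None,fx=4.5,fy=4.5))
```

```text
[ 0.02323301 -0.49054818 -0.77152065] [0.57357123 0.03001057 0.21599843] 0.2982503929335734
```

View pics/w10.png

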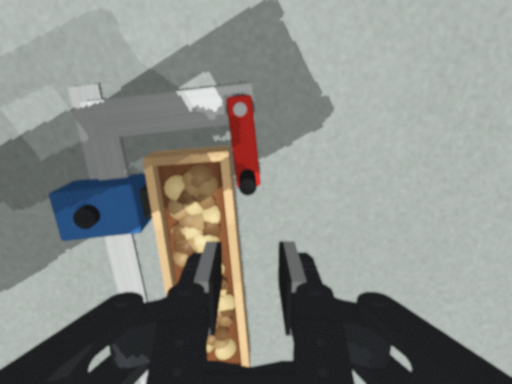

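View pics/side4.png

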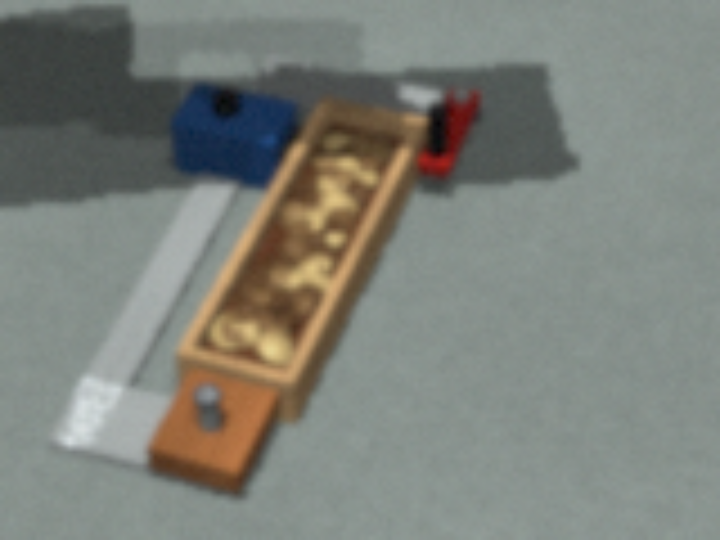

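Run:
```python
from h import *
import pickle
s,c=pickle.load(open('w10.pkl','rb'))
f=c['frame']; hsv=cv2.cvtColor(f,cv2.COLOR_RGB2HSV); H,S=hsv[...,0].astype(int),hsv[...,1].astype(int)
m=(((H<6)|(H>172))&(S>170)).astype(np.uint8); m[:, :200]=0; m[220:]=0
ys,xs=np.nonzero(m); L=[];R=[]
for y in range(110,172):
    x=xs[ys==y]
    if len(x): L.append((x.min(),y)); R.append((x.max(),y))
for E_ in (L,R):
    vx,vy,x0,y0=cv2.fitLine(np.float32(E_),cv2.DIST_HUBER,0,.01,.01).ravel()
    p=wray(s,c,[(x0,y0),(x0+vx*30,y0+vy*30)],.034); d=p[1]-p[0]; print(np.degrees(np.arctan2(d[1],d[0]))%180)
q=wray(s,c,[(107,236),(133,236)],.006)
p=wray(s,c,[(232,155),(245,340),(145,160),(162,240)],.04)
for a,b in((0,1),(2,3)): d=p[b]-p[a]; print('tray',np.degrees(np.arctan2(d[1],d[0]))%180)
r=wray(s,c,[(107,240),(119,290),(133,240),(144,290)],.006)
for a,b in((0,1),(2,3)): d=r[b]-r[a]; print('rail',np.degrees(np.arctan2(d[1],d[0]))%180)
```

```text
65.84936977032477
65.66816716422049
tray 62.99102285249694
tray 66.8583003392663
rail 65.7187233740157
rail 65.89374513837497
```

Run:
```python
from h import *
print(env.sense()['contact_force']); print(env.close_job())
```

```text
[-0.41825013 -0.00981762 -0.38642952]
the job is handed in; nothing more can be done
None
```

I swung the tray round to the blue stop's pad, pressed it home there, turned the red keeper closed behind it and handed the job in at about 24 s of the 72 s. The hand-in returned no verdict.

- **Approach and press:** The final approach was about 2–4 mm/s, and the first contact read about 4 N. I built this up to about 10 N normal to the tray, measured at the wrist, and held it there for about 2 s. The highest total wrist reading was about 10.7 N, but readings came only at the end of each call, so brief peaks in between were not seen. A sideways force of 2–2.5 N along the tray was present throughout the press.
- **Keeper:** I guided it by its knob, held loosely between the fingers, until the force rose to about 5 N at the end stop. The tool was then backed off and lifted clear.
- **Last checks:**
  - The bar measured 65.8° against 65.8° for the rail, so the keeper is closed at about 90°.
  - The last pictures show the tray still at the pad, flat and on its pin, with the keeper beside its outer side.
  - The robot was touching nothing; the force reading was noise only.
  - The tray's own angle came out less certain in the last picture (63–67° from two short edges). It had been 64.1–64.6° just after pressing.
  - I did not re-measure the bystanders. The tool passed well clear of them and none of the force readings showed an unexpected contact.

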